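# Set the photometer gap and hold a glass standard in the beam

### The arm

A 7-joint arm with a two-finger parallel gripper is mounted at the origin on a cart in front of the work surface, level with it; the furniture and walls round the work are solid. World frame = base frame: x ahead of the robot, y to its left, z up, the work surface at z = 0. Lengths are in m, angles in degrees, forces in N, time in s.
With the tool pointing down it reaches from about 0.425 to 0.875 m from the base axis. Payload 4.7 kg.
Tool frame: the origin (TCP) lies midway between the tips of the shut fingers; the grasp point (between the pads) lies 19 mm behind it; z points along the fingers, x is the direction in which the jaws open and shut, and the axes are right-handed (so a half turn about z gives the same grasp; the last joint's range is limited). The gripper opens to 87 mm and grips with 3 to 60 N. Pads are 19 mm wide; open, the fingers measure 117 mm over their backs; the gripper's body (75 mm by 190 mm) begins 51 mm behind the grasp point.
Start: joints at [64.177, 18.392, -4.016, 83.108, 1.295, 78.541, -3.26], TCP at [0.291, -0.581, 0.223] pointing down, gripper open.
Joint ranges: [-163.93, 163.93], [-17.29, 119.83], [-79.2, 71.16], [3.27, 140.29], [-89.18, 269.18], [5.43, 117.66], [-154.24, 154.24]. Speed limits (degrees/s): [147.25, 147.25, 180, 180, 180, 180, 180].

### API

Orientations are given as [roll, pitch, yaw] about the fixed x, y, z axes, in that order (R = Rz(yaw) Ry(pitch) Rx(roll)).
In Python, from cell import telemetry, optics, env gives the robot as it stands.
- The arm moves only by the tool arm_command, never from a script. Its arguments are lists of equal length, an entry for each row: "translation": the shift along the tool's x, y, z in cm, a list of three; "twist": the turn about the tool's z in degrees. In form: {"translation": [[x, y, z], ...], "twist": [twist, ...]}. A call has 1 to 10 rows; each row shifts and turns the pose as measured when the row begins, along the tool's axes as they then stand; what a row does not reach is not made up. A row lasts 1/8 s, in which the tool goes at most 62.5 mm and 10.7 degrees, less where a joint would pass 70% of its speed; a pose out of reach is approached as far as the arm can. A call is refused whole if a number of a shift passes 6.25 or a number of a turn 10.7, either way. A call with a gripper value outside its range is refused whole. "grip" is the opening in per cent of the stroke, from 0 (shut) to 100 (fully open), set as the call begins (left out, the last holds). The fingers move at their own pace and stop on an object; "force" is the grip in N (left out, the last holds). Time passes only in rows, so rows that do not move let the fingers close. It gives the time, the measured TCP pose, the force and the opening at its end, in the units of the state.
- telemetry.get_obs(): the state, without advancing time (a new reading comes with each control period).
- optics.read_camera(name): name is "scene" or "top" or "wrist"; returns a dict with "img" (420x560x3 uint8, blue, green, red), "fx", "fy", "cx", "cy" (pixels), "dist" ([k1, k2, p1, p2, k3] as OpenCV has them; the pictures are not rectified), "extrinsics" (4x4, takes a point from camera to world coordinates); the wrist camera has in their place "hand_eye" (4x4, takes a point from camera to tool coordinates, whose origin is the TCP and whose axes are the tool frame's). Camera axes: x right, y up, looking along -z (the intrinsics and any distortion apply to the point x, -y, -z); pixel columns grow to the right and rows downward; lengths in m; the calibration is good to about 2 mm. A picture is of the moment at which its call begins: read the wrist's pose just before it. There is no depth.
- env.sign_off(): hands the job in, once; it reports no verdict.
The state is a dict: "time_s": time; "qpos": joint angles; "joint_velocities": joint speeds; "effort": joint torques, N m; "tool_pos": TCP position; "tool_rot": TCP orientation; "force": force on the tool from outside, world axes, zero at the start; "wrist_torque": the same for the moment, N m; "grip_width": finger opening in m.
Only numpy, scipy, OpenCV 4.12 (cv2) and the standard library are available. Lean on these libraries where they do the work, as an engineer would, in place of code of your own. Each camera call takes 0.05 s, during which the arm holds its last target. There are 200 camera calls.

### The job

Slide the photometer's detector carriage along until the distance bar lying on the rail is pressed snugly between carriage and lamp, and leave the carriage there. Then lift the amber glass cell out of the rack, gripping it by its white frosted sides only (never touch the clear amber windows), and hold it upright in the light path, half-way between lamp and detector and centred on the beam, with its windows facing lamp and detector and without it touching the photometer or the bar. Finish while still holding it there; leave the other cells, the tape roll and the wash bottle alone.

Things in the scene. Friction and masses are not known exactly. Their poses are not given: they have to be found in the camera images.
- amber_mid (a point): Amber glass standard cell, a rectangular block 18 mm (x) by 24 mm (y) by 50 mm (z) tall, 50 g, the one to be measured; the three cells stand in any order in the rack. Point at its centre, half-way up. Its two white frosted sides face +x and -x and are 18 mm apart; its two polished amber windows face +y and -y, 24 mm apart. It stands upright in a rack pocket 12 mm deep, 38 mm of it showing above the rack; z up.
- amber_frosted: The two white frosted side plates of the amber cell (one part of it), each 20 mm wide by 50 mm tall; the faces to grip. Outer faces 18 mm apart along x, standing 2.5 mm proud of the windows' edges. Origin under the centre of the cell, on its underside; same axes as the cell.
- amber_windows: The two polished amber window plates of the amber cell (one part of it), each 13 mm wide by 49 mm tall, outer faces 24 mm apart along y. Not to be touched. Origin and axes as for amber_frosted.
- green_mid (a point): Green glass standard cell, a rectangular block 18 mm (x) by 24 mm (y) by 50 mm (z) tall, 50 g, a bystander. Point at its centre, half-way up. Its two white frosted sides face +x and -x and are 18 mm apart; its two polished green windows face +y and -y, 24 mm apart. It stands upright in a rack pocket 12 mm deep, 38 mm of it showing above the rack; z up.
- blue_mid (a point): Blue glass standard cell, a rectangular block 18 mm (x) by 24 mm (y) by 50 mm (z) tall, 50 g, a bystander. Point at its centre, half-way up. Its two white frosted sides face +x and -x and are 18 mm apart; its two polished blue windows face +y and -y, 24 mm apart. It stands upright in a rack pocket 12 mm deep, 38 mm of it showing above the rack; z up.
- cell_rack: White rack block, fixed, 64 mm (x) by 210 mm (y) by 18 mm tall, origin at the centre of its underside, on the worktop. Three pockets in a row along y at -60, 0 and +60 mm, 12 mm deep, with 1.5 mm clearance round a cell. The cells' frosted sides look across the row (x), their windows along it (y).
- photometer: Open-beam photometer, fixed to the worktop: a grey base plate 100 mm (x) by 295 mm (y, from -185 to +110), top at 14 mm, with two low aluminium guides (22 mm high) that keep the bar in line. The beam runs along y, 90 mm above the worktop. Origin on the worktop under the middle of the set gap; with everything set, lamp and detector feet stand at y = +55 and -55 mm.
- beam_mid (a point): Point on the beam axis, 90 mm above the worktop, half-way between lamp and detector once the gap is set (it is fixed to the base). y points along the beam towards the lamp, x across it, z up. The cell's centre belongs here, its y axis along this y (either way round), fingers on either side of the beam.
- lamp: Lamp with round grey head and pale yellow lens, on a black foot, fixed to the base from y = +55 to +100 mm; top 112 mm above the worktop. Origin and axes as for the photometer.
- detector (a joint): Slide of the detector carriage in m, growing as the carriage moves towards the lamp (photometer's +y). Starts at 0 to 0.02; at 0.040 the 110 mm bar is clamped between carriage and lamp. Stays where it is left; moving it takes about 1.5 N.
- detector_grip (a point): Grip point in the red upright fin at the rear of the detector carriage, 72 mm above the worktop; the fin is 16 mm thick (x), 22 mm long (y) and its top is 86 mm above the worktop. Axes as for the photometer. The blue detector head, 46 mm wide and 111 mm tall, begins 40 mm from this point on the lamp side; the black carriage plate below the fin is 32 mm high.
- bar_mid (a point): Centre of the loose aluminium distance bar, 30 mm (x) by 110 mm (y) by 20 mm tall, 120 g, with a dark line round its middle; it lies on the base between the guides, free to slide along y between carriage and lamp, its top 34 mm above the worktop.
- distance_bar: The same bar; origin at the centre of its underside.
- tape: Roll of cream label tape lying flat, 100 mm across, 25 mm tall, origin at the centre of its underside. Leave alone.
- wash: White wash bottle with a red band, 43 mm across, 128 mm tall, origin at the centre of its underside. Leave alone.
Mind the look-alikes: they are no part of the job. What is shaped like the part that bears amber_mid but pink is not meant.

How it is judged:
By the outcome, as a careful person would: the job done as asked, in the order asked, and still so for the second after the job is handed in, while the arm keeps its last pose, push and grip.
It also fails if it takes over 54 s, if anything falls off the work surface, if the arm or the gripper's body presses on something with over 40 N, if the wrist force passes 120 N, or if a joint passes its speed limit or range.

## Working session

There is one attempt and no reset: what is moved stays moved. The work goes in short steps, Python scripts to look and compute and a tool call to move; the robot and the scene stay as the last step left them, time stands still between calls to the robot, and variables do not carry over. Pictures are saved under pics/ and viewed, about 8 in all and at most 12, crops included, and the job is handed in when it is done.

Besides the shell and the picture viewer there is one more tool, called after "Call:" as a command line: name --pt "numbers of a row" for each row, then --argument value for the rest. arm_command: Moves the arm, as the interface text tells. Its arguments: {"type":"object","properties":{"translation":{"type":"array","items":{"type":"array","items":{"type":"number"}}},"twist":{"type":"array","items":{"type":"number"}},"grip":{"type":"number"},"force":{"type":"number"}},"required":["translation","twist"]}

```bash
mkdir -p pics; ls
cat > h.py <<'E'
import numpy as np,cv2
from cell import telemetry,optics,env
from scipy.spatial.transform import Rotation as R
def shot(n,f):
    o=telemetry.get_obs(); c=optics.read_camera(n); cv2.imwrite('pics/'+f,c['img'])
    if 'extrinsics' in c: T=np.array(c['extrinsics'])
    else:
        A=np.eye(4);A[:3,:3]=R.from_euler('xyz',o['tool_rot'],degrees=True).as_matrix();A[:3,3]=o['tool_pos'];T=A@np.array(c['hand_eye'])
    c['T']=T; np.savez('pics/'+f[:-4]+'.npz',T=T,K=[c['fx'],c['fy'],c['cx'],c['cy']],d=c['dist']); return c
def load(f):
    z=np.load('pics/'+f+'.npz'); fx,fy,cx,cy=z['K']; return z['T'],np.array([[fx,0,cx],[0,fy,cy],[0,0,1.]]),z['d']
def ray(f,uv):
    T,K,d=load(f); p=cv2.undistortPoints(np.array([[uv]],float),K,d)[0,0]
    return T[:3,3],T[:3,:3]@np.array([p[0],-p[1],-1])
def atz(f,uv,z):
    o,r=ray(f,uv); return o+r*(z-o[2])/r[2]
def proj(f,P):
    T,K,d=load(f); q=(np.atleast_2d(P)-T[:3,3])@T[:3,:3]; q=q*[1,-1,-1]
    return cv2.projectPoints(q,np.zeros(3),np.zeros(3),K,d)[0][:,0]
E
python3 - <<'E'
from h import *
a=shot('scene','s0.png');b=shot('top','t0.png')
print(telemetry.get_obs()); print(a['T'],b['T'],b['fx'],b['dist'])
E
```

```text
pics
{'time_s': 0.1, 'qpos': array([64.1779026 , 18.43343293, -4.01675398, 83.16521966,  1.29390803,
       78.54119327, -3.25936533]), 'joint_velocities': array([-0.05051157, -0.04831673, -0.0113646 , -0.10213087,  0.03538564,
       -0.01687849, -0.02664671]), 'effort': array([-1.53230934e-05, -4.92569518e+01, -4.05432070e-01, -3.13398242e+01,
       -6.41608355e-02,  3.94974451e-02,  9.80942559e-05]), 'tool_pos': array([ 0.29110844, -0.5806358 ,  0.22161027]), 'tool_rot': array([ 1.79996096e+02,  9.46732604e-02, -6.33667940e+01]), 'force': array([-0.3424617 ,  0.10147092, -0.42442153]), 'wrist_torque': array([0.00940353, 0.01278975, 0.0170874 ]), 'grip_width': 0.08696634230040881}
[[-0.71395651  0.48710406 -0.50298682  0.14733725]
 [-0.70006211 -0.48285857  0.52608045  0.45053869]
 [ 0.01338442  0.72772058  0.68574312  0.7278373 ]
 [ 0.          0.          0.          1.        ]] [[-0.02282267  0.99031467 -0.13695249  0.4098717 ]
 [-0.99968875 -0.02122576  0.01310957 -0.03777423]
 [ 0.01007568  0.13720906  0.99049087  1.35785379]
 [ 0.          0.          0.          1.        ]] 461.3938758458167 [-0.09192095  0.          0.          0.          0.        ]
```

View pics/t0.png

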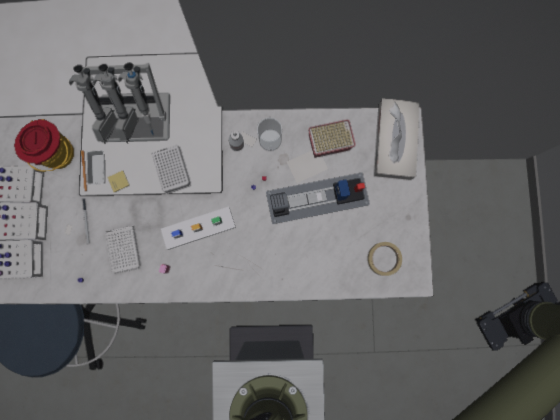

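View pics/s0.png

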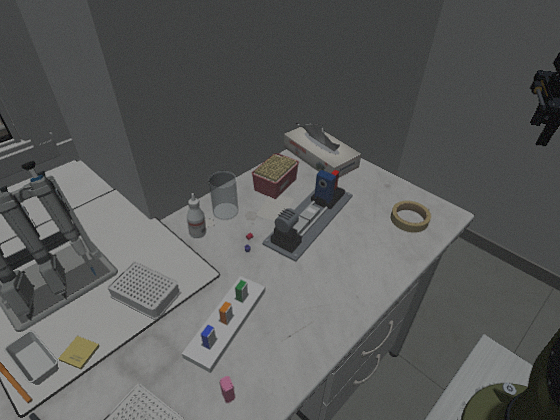

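Run:
```python
import cv2,numpy as np
t=cv2.imread('pics/t0.png');s=cv2.imread('pics/s0.png')
a=cv2.resize(t[200:255,155:245],None,fx=8,fy=8,interpolation=cv2.INTER_CUBIC)[:290]
a=cv2.resize(t[200:250,155:245],(560,311),interpolation=cv2.INTER_CUBIC)
b=cv2.resize(t[168:228,260:375],(560,292),interpolation=cv2.INTER_CUBIC)
c=np.vstack([a,b[:289]]);cv2.imwrite('pics/c1.png',np.clip(c*1.5,0,255).astype(np.uint8))
a=cv2.resize(s[270:370,180:270],(360,400),interpolation=cv2.INTER_CUBIC)
b=cv2.resize(s[160:260,255:360],(420,400),interpolation=cv2.INTER_CUBIC)
cv2.imwrite('pics/c2.png',np.clip(np.hstack([a,b])*1.5,0,255).astype(np.uint8))
```

```text
(no output)
```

View pics/c1.png

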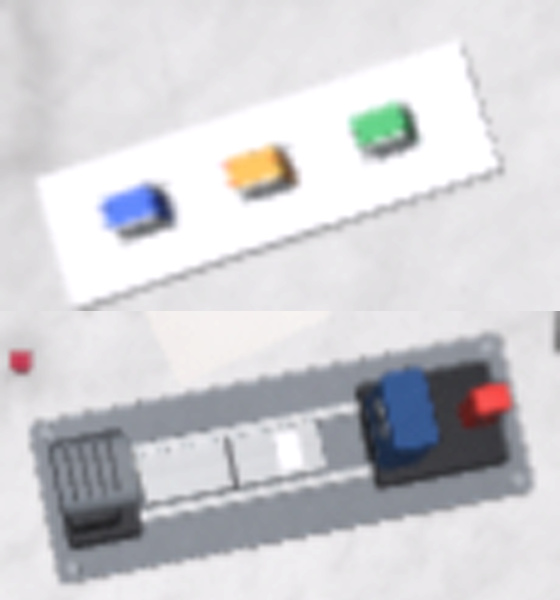

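View pics/c2.png

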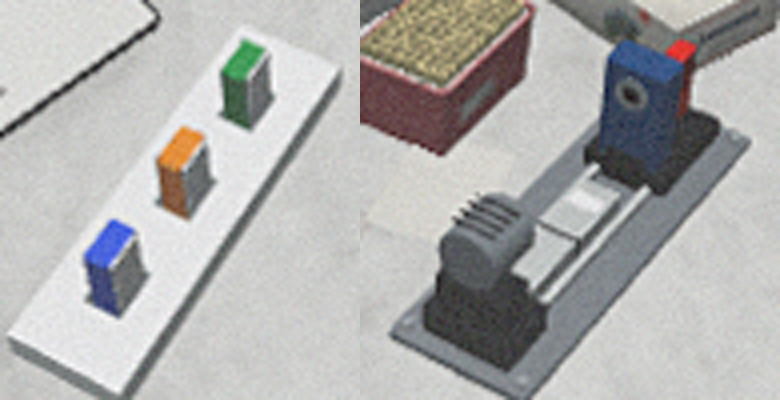

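```bash
cat > fit.py <<'E'
from h import *
from scipy.optimize import least_squares
def fit(obs,M,x0):
    # obs: list of (img,uv) ; M: model pts (x,y,z)
    def pts(p): 
        c,s=np.cos(p[2]),np.sin(p[2]); M_=np.array(M); return np.c_[p[0]+c*M_[:,0]-s*M_[:,1],p[1]+s*M_[:,0]+c*M_[:,1],M_[:,2]]
    def f(p):
        P=pts(p); return np.concatenate([proj(o[0],P[i])[0]-o[1] for i,o in enumerate(obs)])
    r=least_squares(f,x0); return r.x,r.fun.reshape(-1,2).round(1)
E
python3 - <<'E'
from fit import *
def b(f,X,Y): return f(X,Y)
t=lambda x,y:('t0',(260+x/4.87-.4,168+(y-311)/4.867-.4))
r=lambda x,y:('t0',(155+x/6.22-.4,200+y/6.22-.4))
s1=lambda x,y:('s0',(180+x/4-.4,270+y/4-.4)); s2=lambda x,y:('s0',(255+(x-360)/4-.4,160+y/4-.4))
obs=[t(35,422),t(498,337),t(530,485),t(65,583),s2(392,335),s2(522,400),s2(750,138)]
M=[(.05,.11,.014),(.05,-.185,.014),(-.05,-.185,.014),(-.05,.11,.014),(.05,.11,.014),(-.05,.11,.014),(-.05,-.185,.014)]
for sl in (slice(0,4),slice(4,7),slice(0,7)):
    p,e=fit(obs[sl],M[sl],[.5,-.2,0.]); print('phot',p[:2],np.degrees(p[2]),e.tolist())
z=.018
obs=[r(38,180),r(462,42),r(502,165),r(78,308),s1(10,338),s1(122,392),s1(342,70),s1(243,25)]
c={'TL':(.032,.105,z),'TR':(.032,-.105,z),'BR':(-.032,-.105,z),'BL':(-.032,.105,z)}
M=[c['TL'],c['TR'],c['BR'],c['BL'],c['TL'],c['BL'],c['BR'],c['TR']]
for sl in (slice(0,4),slice(4,8),slice(0,8)):
    p,e=fit(obs[sl],M[sl],[.4,.2,0.3]); print('rack',p[:2],np.degrees(p[2]),e.tolist())
for n,(x,y) in dict(b=(132,203),a=(257,163),g=(380,122)).items(): print(n,atz('t0',r(x,y)[1],.056))
# fin top centre / detector
print('fin',atz('t0',t(492,395)[1],.086), atz('s0',s2(678,50)[1],.086))
print('tape',atz('t0',(385,259),.025),'wash',atz('t0',(236,140),.128))
w=shot('wrist','w0.png')
print(optics.read_camera('wrist')['hand_eye'])
E
```

```text
phot [ 0.61171655 -0.12357848] 9.990671055072523 [[-1.3, 0.2], [0.7, -1.3], [1.5, 0.9], [-0.9, 0.1]]
phot [ 0.6107641  -0.12047895] 10.538356243737336 [[-1.1, -0.8], [1.0, 0.7], [0.1, -0.1]]
phot [ 0.61138642 -0.12241516] 10.192816584660653 [[-1.7, 0.4], [0.2, -1.3], [1.2, 0.8], [-1.2, 0.4], [-0.9, -1.5], [1.0, 0.1], [0.7, -0.3]]
rack [0.53622612 0.19225038] 17.30253084084734 [[-0.1, -0.1], [0.0, -0.5], [0.3, 0.4], [-0.2, 0.2]]
rack [0.53562889 0.19435062] 17.04175809944551 [[-0.1, -0.6], [0.0, 1.0], [0.2, -0.5], [-0.1, -0.1]]
rack [0.53592932 0.19366588] 17.133418489595392 [[-0.5, -0.1], [-0.4, -0.3], [-0.2, 0.6], [-0.7, 0.2], [0.2, -0.9], [0.3, 0.6], [0.2, -0.8], [-0.0, -0.4]]
b [0.52042832 0.24887555 0.056     ]
a [0.5375763  0.19163714 0.056     ]
g [0.55520672 0.13532619 0.056     ]
fin [ 0.64018248 -0.2758858   0.086     ] [ 0.63976666 -0.27372096  0.086     ]
tape [ 0.43212963 -0.348568    0.025     ] wash [0.76501759 0.06949327 0.128     ]
[[ 9.99999969e-01 -1.96049208e-04  1.52030245e-04  6.92630276e-04]
 [-1.41615745e-04 -9.54241679e-01 -2.99036450e-01 -8.31371165e-02]
 [ 2.03699455e-04  2.99036420e-01 -9.54241677e-01 -1.60650728e-01]
 [ 0.00000000e+00  0.00000000e+00  0.00000000e+00  1.00000000e+00]]
```

```bash
cat > plan.py <<'E'
from h import *
import sys,math
def plan(tgt,yaw,n=None):
    o=telemetry.get_obs();p=np.array(o['tool_pos']);rpy=o['tool_rot'];y=rpy[2];d=np.array(tgt)-p;dy=(yaw-y+180)%360-180
    n=n or max(math.ceil(np.linalg.norm(d)/.058),math.ceil(abs(dy)/10))
    rows=[]
    for i in range(n):
        Rm=R.from_euler('xyz',[180,0,y+dy*i/n],degrees=True).as_matrix()
        rows.append((Rm.T@d/n*100).round(2).tolist())
    print('at',p.round(4),np.round(rpy,1),'n',n,'\n',rows,'twist',round(-dy/n,2))
E
python3 - <<'E'
from plan import *
plan([.649,-.335,.20],10.1,9)
E
```

```text
at [ 0.2912 -0.5808  0.2219] [ 1.80e+02  1.00e-01 -6.34e+01] n 9 
 [[-0.66, -4.78, 0.24], [0.03, -4.82, 0.24], [0.71, -4.77, 0.24], [1.38, -4.62, 0.24], [2.02, -4.38, 0.24], [2.62, -4.05, 0.24], [3.17, -3.63, 0.24], [3.66, -3.15, 0.24], [4.07, -2.59, 0.24]] twist -8.16
```

Call:
arm_command --pt "-0.7 -4.8 0.2" --pt "0 -4.8 0.2" --pt "0.7 -4.8 0.2" --pt "1.4 -4.6 0.2" --pt "2 -4.4 0.2" --pt "2.6 -4 0.2" --pt "3.2 -3.6 0.2" --pt "3.7 -3.1 0.2" --pt "4.1 -2.6 0.2" --twist '[-8.2,-8.2,-8.2,-8.2,-8.2,-8.2,-8.2,-8.2,-8.2]' --grip 0

```text
time_s: 1.32
tool_pos: [0.6491, -0.3282, 0.1998]
tool_rot: [-180.0, 0.3, 12.1]
force: [0.0, 0.3, -0.5]
grip_width: 0.0053
```

Run:
```python
from plan import *
c=shot('wrist','w1.png')
plan([.649,-.335,.20],10.1)
print(proj('w1',[.640,-.2748,.086]))
```

```text
at [ 0.6548 -0.3195  0.1987] [-179.6   -0.    12.9] n 1 
 [[-0.92, 1.38, -0.13]] twist 2.76
[[284.06420618 146.77546565]]
```

View pics/w1.png

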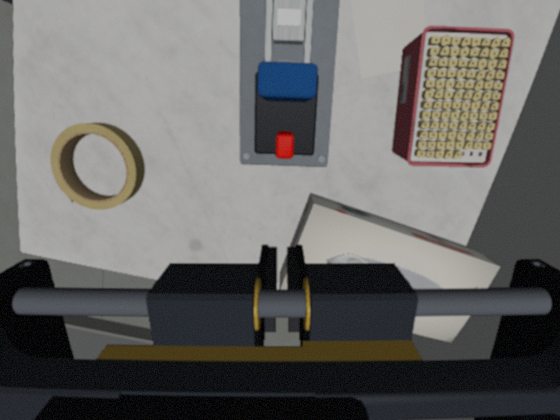

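Run:
```python
from plan import *
im=cv2.imread('pics/w1.png').astype(int)
m=(im[:,:,2]>150)&(im[:,:,1]<60)&(im[:,:,0]<60); m[170:]=0; m[:,330:]=0
v,u=np.nonzero(m); print(u.min(),u.max(),v.min(),v.max())
o=np.array([.6114,-.1224]);a=np.radians(10.15);X=np.array([np.cos(a),np.sin(a)]);Y=np.array([-np.sin(a),np.cos(a)])
loc=lambda P:(np.round([(P[:2]-o)@X,(P[:2]-o)@Y],4))
F=atz('w1',((u.min()+u.max())/2,(v.min()+v.max())/2),.086);print('fin',F,loc(F))
L=atz('w1',(240,163),.014);Rr=atz('w1',(328,165),.014);print('rear corners',L,Rr,loc(L),loc(Rr),np.degrees(np.arctan2(*(Rr-L)[1::-1])))
L2=atz('w1',(245,0),.014);R2=atz('w1',(339,0),.014);print(loc(L2),loc(R2))
for z in(.04,.06,.08):
  print('box',z,[loc(atz('w1',q,z)).tolist() for q in((313,195),(270,345),(495,265))])
print('front box edges plate/bar', loc(atz('w1',(285,100),.032)))
plan([.649,-.335,.20],10.1)
```

```text
277 292 135 157
fin [ 0.64023198 -0.27406191  0.086     ] [ 0.0017 -0.1544]
rear corners [ 0.59689832 -0.30992829  0.014     ] [ 0.69443054 -0.29127722  0.014     ] [-0.0473 -0.182 ] [ 0.052  -0.1809] 10.82596294258736
[-0.042  -0.0198] [ 0.0508 -0.0167]
box 0.04 [[0.0344, -0.2097], [-0.0074, -0.4086], [0.2543, -0.2866]]
box 0.06 [[0.0323, -0.2045], [-0.007, -0.391], [0.2385, -0.2767]]
box 0.08 [[0.0301, -0.1994], [-0.0065, -0.3735], [0.2226, -0.2667]]
front box edges plate/bar [ 0.0009 -0.1138]
at [ 0.6548 -0.3195  0.1987] [-179.6   -0.    12.9] n 1 
 [[-0.92, 1.38, -0.13]] twist 2.76
```

Run:
```python
from plan import *
plan([.640,-.274,.13],10.3,2)
```

```text
at [ 0.6548 -0.3195  0.1987] [-179.6   -0.    12.9] n 2 
 [[-0.22, -2.38, 3.43], [-0.27, -2.38, 3.43]] twist 1.28
```

Call:
arm_command --pt "-0.2 -2.4 3.4" --pt "-0.3 -2.4 3.4" --pt "0 0 0" --pt "0 0 0" --twist '[1.3,1.3,0,0]' --grip 55 --force 10

```text
time_s: 1.88
tool_pos: [0.6417, -0.2709, 0.1296]
tool_rot: [-179.6, -0.1, 10.4]
force: [-0.2, -0.4, 0.8]
grip_width: 0.0357
```

Run:
```python
from plan import *
plan([.640,-.274,.055],10.3,3)
```

```text
at [ 0.6417 -0.2709  0.1296] [-1.796e+02 -1.000e-01  1.040e+01] n 3 
 [[-0.07, 0.09, 2.49], [-0.07, 0.09, 2.49], [-0.07, 0.09, 2.49]] twist 0.02
```

Call:
arm_command --pt "-0.1 0.1 2.5" --pt "-0.1 0.1 2.5" --pt "0 0.1 2.4" --pt "0 0 0" --twist '[0,0,0,0]'

```text
time_s: 2.38
tool_pos: [0.6448, -0.2839, 0.0621]
tool_rot: [179.8, -0.7, 9.9]
force: [-0.2, -0.1, 0.4]
grip_width: 0.0476
```

Call:
arm_command --pt "0 0 0" --pt "0 0 0" --pt "0 0 0" --twist '[0,0,0]' --grip 0 --force 12

```text
time_s: 2.75
tool_pos: [0.6468, -0.2867, 0.0671]
tool_rot: [179.5, -0.9, 9.8]
force: [-8.9, -0.0, -1.6]
grip_width: 0.0254
```

Call:
arm_command --pt "0 0 0" --pt "0 0 0" --twist '[0,0]' --grip 45

```text
time_s: 3.0
tool_pos: [0.6474, -0.2867, 0.0681]
tool_rot: [179.5, -1.0, 9.8]
force: [-0.2, -0.4, -0.4]
grip_width: 0.0362
```

Run:
```python
from plan import *
plan([.640,-.275,.057],10.3,1);print(telemetry.get_obs()['joint_velocities'])
```

```text
at [ 0.6474 -0.2867  0.0681] [179.5  -1.    9.8] n 1 
 [[-0.53, -1.28, 1.11]] twist -0.5
[ 0.00154399 -0.03222588 -0.12383287  0.00236171 -0.049618    0.06523237
  0.0383179 ]
```

Call:
arm_command --pt "-0.5 -1.2 1.1" --pt "0 0 0" --pt "0 0 0" --twist '[-0.5,0,0]'

```text
time_s: 3.38
tool_pos: [0.6418, -0.276, 0.0578]
tool_rot: [179.4, -1.1, 10.3]
force: [0.5, 0.0, -0.5]
grip_width: 0.0388
```

Run:
```python
from plan import *
plan([.640,-.275,.057],10.3,1)
```

```text
at [ 0.6418 -0.276   0.0578] [179.4  -1.1  10.3] n 1 
 [[-0.16, -0.13, 0.08]] twist 0.02
```

Good. Close gently, with a slight centring.

Call:
arm_command --pt "-0.2 -0.1 0" --pt "0 0 0" --pt "0 0 0" --pt "0 0 0" --twist '[0,0,0,0]' --grip 0 --force 12

```text
time_s: 3.88
tool_pos: [0.6401, -0.2764, 0.0587]
tool_rot: [179.4, -1.2, 10.3]
force: [-0.8, 0.2, 0.4]
grip_width: 0.0162
```

Call:
arm_command --pt "0 -0.6 0" --pt "0 -0.6 0" --pt "0 -0.6 0" --pt "0 0 0" --twist '[0,0,0,0]'

```text
time_s: 4.38
tool_pos: [0.6369, -0.2583, 0.0586]
tool_rot: [179.3, -1.2, 10.2]
force: [-0.1, 0.3, 0.7]
grip_width: 0.0161
```

```bash
cat > st.py <<'E'
from plan import *
o=np.array([.6114,-.1224]);a=np.radians(10.2);X=np.array([np.cos(a),np.sin(a)]);Y=np.array([-np.sin(a),np.cos(a)])
loc=lambda P:(np.round([(P[:2]-o)@X,(P[:2]-o)@Y],4))
def st():
    s=telemetry.get_obs();f=s['force'];print(s['time_s'],np.round(s['tool_pos'],4),np.round(s['tool_rot'],1),'loc',loc(s['tool_pos']),'F',np.round([f[:2]@X,f[:2]@Y,f[2]],1),'w',round(s['grip_width'],4))
if __name__=='__main__': st()
E
python3 st.py
```

```text
4.375 [ 0.6369 -0.2583  0.0586] [179.3  -1.2  10.2] loc [ 0.001  -0.1383] F [-0.   0.3  0.7] w 0.0161
```

Call:
arm_command --pt "0 -0.4 0" --pt "0 -0.4 0" --pt "0 0 0" --twist '[0,0,0]'

```text
time_s: 4.75
tool_pos: [0.6354, -0.25, 0.0586]
tool_rot: [179.3, -1.2, 10.2]
force: [0.3, 1.0, 0.8]
grip_width: 0.0164
```

Call:
arm_command --pt "0 -0.3 0" --pt "0 -0.3 0" --twist '[0,0]'

```text
time_s: 5.0
tool_pos: [0.6345, -0.2449, 0.0587]
tool_rot: [179.2, -1.2, 10.2]
force: [1.1, -2.8, 0.2]
grip_width: 0.0162
```

Call:
arm_command --pt "0 -0.3 0" --twist '[0]'

```text
time_s: 5.12
tool_pos: [0.6343, -0.2437, 0.0587]
tool_rot: [179.0, -1.3, 10.2]
force: [3.0, -6.8, -2.1]
grip_width: 0.0159
```

Call:
arm_command --pt "0 -0.3 0" --twist '[0]'

```text
time_s: 5.25
tool_pos: [0.6343, -0.2437, 0.0587]
tool_rot: [178.8, -1.4, 10.1]
force: [4.9, -6.9, -3.8]
grip_width: 0.0158
```

Call:
arm_command --pt "0 -0.4 0" --pt "0 -0.4 0" --twist '[0,0]' --force 30

```text
time_s: 5.5
tool_pos: [0.6343, -0.2438, 0.0587]
tool_rot: [178.2, -1.6, 9.8]
force: [5.8, -7.7, -3.9]
grip_width: 0.0159
```

Run:
```python
from st import *
st(); shot('top','t1.png'); shot('wrist','w2.png'); shot('scene','s1.png')
t=cv2.imread('pics/t1.png');s=cv2.imread('pics/s1.png');w=cv2.imread('pics/w2.png')
b=cv2.resize(s[160:260,255:360],(441,420),interpolation=cv2.INTER_CUBIC)
cv2.imwrite('pics/c3.png',np.hstack([cv2.resize(w,(350,420))[:, :], b]))
```

```text
5.5 [ 0.6343 -0.2438  0.0587] [178.2  -1.6   9.8] loc [ 0.0011 -0.1235] F [ 4.3 -8.6 -3.9] w 0.0159
```

View pics/c3.png

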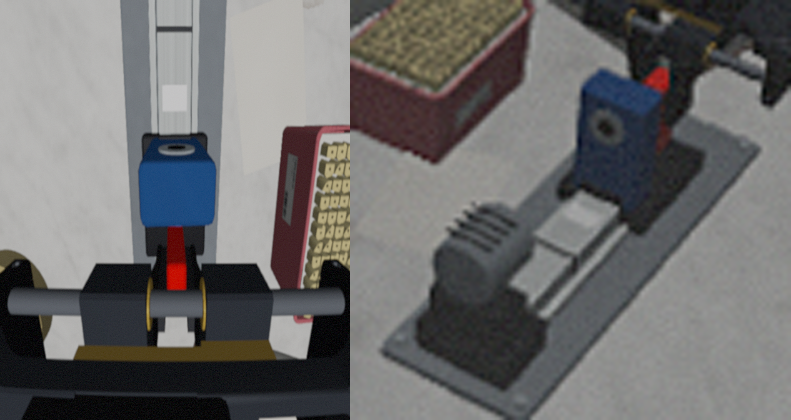

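Call:
arm_command --pt "0 -0.1 0" --pt "0 -0.1 0" --pt "0 0 0" --pt "0 0 0" --twist '[0,0,0,0]' --grip 50

```text
time_s: 6.15
tool_pos: [0.6336, -0.2388, 0.0583]
tool_rot: [178.4, -1.6, 9.9]
force: [-0.7, -0.5, -0.5]
grip_width: 0.0415
```

```bash
python3 st.py
```

```text
6.15 [ 0.6336 -0.2388  0.0583] [178.4  -1.6   9.9] loc [ 0.0013 -0.1185] F [-0.8 -0.4 -0.5] w 0.0415
```

Call:
arm_command --pt "0 0 -4" --pt "0 0 -4" --pt "0 0 -4" --pt "0 0 -4" --pt "0 0 0" --twist '[0,0,0,0,0]'

```text
time_s: 6.78
tool_pos: [0.6281, -0.2325, 0.2221]
tool_rot: [178.5, -1.5, 10.1]
force: [0.6, 0.2, -1.0]
grip_width: 0.044
```

Run:
```python
from st import *
st(); plan([.50,.148,.22],17.2,9)
```

```text
6.775 [ 0.6281 -0.2325  0.2221] [178.5  -1.5  10.1] loc [-0.0031 -0.1113] F [ 0.6  0.1 -1. ] w 0.044
at [ 0.6281 -0.2325  0.2221] [178.5  -1.5  10.1] n 9 
 [[-0.66, -4.41, 0.02], [-0.6, -4.42, 0.02], [-0.54, -4.43, 0.02], [-0.48, -4.44, 0.02], [-0.42, -4.44, 0.02], [-0.36, -4.45, 0.02], [-0.29, -4.45, 0.02], [-0.23, -4.45, 0.02], [-0.17, -4.46, 0.02]] twist -0.79
```

Call:
arm_command --pt "0.2 -4 -1" --pt "0.2 -4 -1" --pt "0.2 -3 -1" --pt "0 0 0" --twist '[0,0,0,0]'

```text
time_s: 7.28
tool_pos: [0.6119, -0.119, 0.2463]
tool_rot: [178.7, -1.2, 10.1]
force: [-0.9, -0.2, -0.6]
grip_width: 0.0434
```

Run:
```python
from st import *
st(); shot('wrist','w3.png'); shot('top','t2.png');plan([.552,.144,.22],17.2,6)
t=cv2.imread('pics/t2.png');b=cv2.resize(t[168:228,260:375],(560,292),interpolation=cv2.INTER_CUBIC)
w=cv2.imread('pics/w3.png')[:300]
cv2.imwrite('pics/c4.png',np.vstack([w,np.clip(b*1.4,0,255).astype(np.uint8)]))
```

```text
7.275 [ 0.6119 -0.119   0.2463] [178.7  -1.2  10.1] loc [0.0011 0.0033] F [-0.9 -0.  -0.6] w 0.0434
at [ 0.6113 -0.1232  0.2451] [178.6  -1.1   9.8] n 6 
 [[-0.22, -4.56, 0.42], [-0.12, -4.56, 0.42], [-0.02, -4.56, 0.42], [0.08, -4.56, 0.42], [0.18, -4.56, 0.42], [0.27, -4.55, 0.42]] twist -1.24
```

View pics/c4.png

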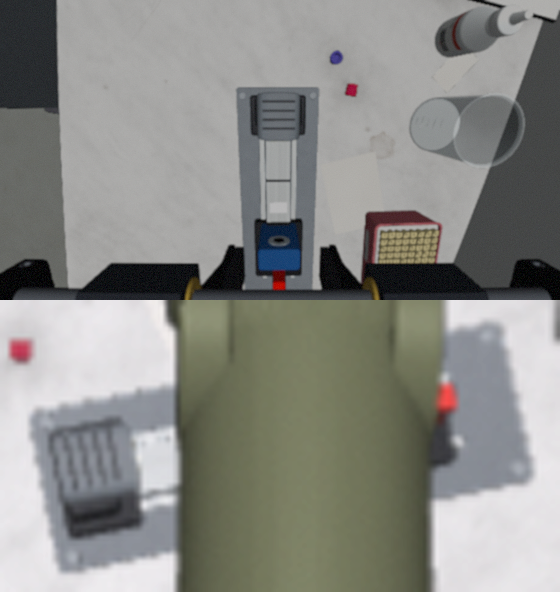

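Run:
```python
from st import *
for uv,z in [((237,88),.014),((319,88),.014),((278,181),.034),((264,181),.034),((292,181),.034),((278,220),.034),((247,290),.014)]:
    P=atz('w3',uv,z);print(uv,P.round(4),loc(P))
im=cv2.imread('pics/w3.png');print(im[170:195,272:284].mean(axis=(1,2)).round(0)); print(im[181,230:325].mean(axis=1).round(0))
```

```text
(237, 88) [ 0.5468 -0.0227  0.014 ] [-0.046   0.1096]
(319, 88) [ 0.6428 -0.0056  0.014 ] [0.0515 0.1094]
(278, 181) [ 0.6131 -0.1212  0.034 ] [0.0018 0.0008]
(264, 181) [ 0.5961 -0.1242  0.034 ] [-0.0154  0.001 ]
(292, 181) [ 0.6301 -0.1183  0.034 ] [0.0191 0.0007]
(278, 220) [ 0.6218 -0.1718  0.034 ] [ 0.0015 -0.0505]
(247, 290) [ 0.5971 -0.2952  0.014 ] [-0.0446 -0.1675]
[160. 160. 160. 160. 160. 160. 160. 161. 154. 125.  81.  94. 141. 159.
 161. 160. 159. 159. 159. 159. 159. 159. 159. 159. 159.]
[166. 166. 170. 167. 167. 165. 167. 166. 168. 159. 134. 112. 108. 110.
 114. 112. 109. 111. 114. 113. 111. 111. 108. 112. 114. 110. 111. 108.
 111. 120. 142. 158. 165. 166. 159. 127.  91.  90.  95.  91.  93.  90.
  92.  94.  92.  93.  94.  94.  90.  92.  95.  97.  99.  99.  99. 100.
 101. 100. 100.  96. 103. 132. 156. 166. 168. 159. 136. 114. 112. 110.
 112. 110. 112. 109. 114. 111. 112. 115. 112. 112. 112. 109. 112. 111.
 112. 130. 158. 166. 168. 166. 168. 166. 168. 168. 168.]
```

Call:
arm_command --pt "-0.2 -4.6 0.4" --pt "-0.1 -4.6 0.4" --pt "0 -4.6 0.4" --pt "0.1 -4.6 0.4" --pt "0.2 -4.6 0.4" --pt "0.3 -4.6 0.4" --pt "0 0 0" --pt "0 0 0" --twist '[-1.2,-1.2,-1.2,-1.2,-1.2,-1.2,0,0]'

```text
time_s: 8.38
tool_pos: [0.5558, 0.1355, 0.2042]
tool_rot: [178.4, -0.3, 15.7]
force: [1.0, -0.5, -0.6]
grip_width: 0.0436
```

Run:
```python
from st import *
st(); shot('wrist','w4.png'); print(proj('w4',[.5376,.1916,.056]))
```

```text
8.375 [0.5558 0.1355 0.2042] [178.4  -0.3  15.7] loc [-0.0091  0.2636] F [ 0.9 -0.7 -0.6] w 0.0436
[[277.81645706 133.88366586]]
```

View pics/w4.png

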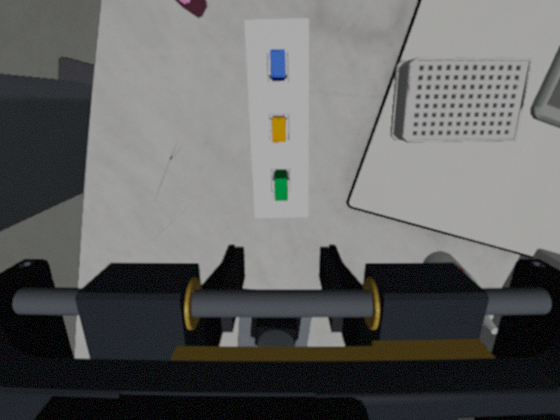

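Run:
```python
from st import *
im=cv2.imread('pics/w4.png');hsv=cv2.cvtColor(im,cv2.COLOR_BGR2HSV)[:230,240:320]
for n,(a,b) in dict(amber=(12,28),blue=(105,125),green=(60,85)).items():
    m=(hsv[...,0]>=a)&(hsv[...,0]<=b)&(hsv[...,1]>150);v,u=np.nonzero(m);print(n,u.min()+240,u.max()+240,v.min(),v.max(),end=' ');
    # print rows V for amber
    uv=((u.min()+u.max())/2+240,(np.percentile(v,1)+np.percentile(v,99))/2);print(uv,atz('w4',uv,.056))
print(im[100:150,279].tolist())
C={k:atz('w4',q,.018) for k,q in dict(TL=(246,20),TR=(308,18),BL=(255,218),BR=(309,216)).items()}
d=(C['TL']+C['TR']-C['BL']-C['BR'])/2; print(C,'yaw',np.degrees(np.arctan2(-d[0],d[1])),np.linalg.norm(d),'c',sum(C.values())/4)
```

```text
amber 272 284 117 141 (np.float64(278.0), np.float64(128.515)) [0.53640952 0.19654972 0.056     ]
blue 271 284 50 79 (np.float64(277.5), np.float64(64.5)) [0.52068283 0.25140658 0.056     ]
green 275 286 171 199 (np.float64(280.5), np.float64(185.0)) [0.55394335 0.14300929 0.056     ]
[[170, 169, 170], [170, 169, 170], [171, 169, 170], [168, 168, 168], [171, 171, 171], [170, 169, 171], [171, 171, 171], [170, 169, 171], [171, 171, 170], [170, 169, 170], [169, 169, 169], [170, 170, 171], [169, 168, 169], [167, 166, 166], [161, 160, 157], [137, 137, 141], [80, 95, 123], [10, 95, 140], [0, 112, 157], [0, 117, 162], [0, 128, 168], [0, 133, 171], [0, 130, 170], [0, 133, 172], [0, 134, 174], [0, 133, 173], [0, 134, 173], [0, 133, 173], [0, 134, 174], [0, 132, 172], [0, 131, 173], [0, 131, 172], [0, 132, 174], [0, 132, 172], [0, 132, 173], [0, 130, 171], [0, 131, 173], [0, 129, 171], [0, 129, 172], [0, 128, 172], [0, 131, 173], [88, 138, 172], [141, 155, 169], [167, 167, 168], [172, 171, 170], [169, 170, 171], [172, 171, 170], [170, 168, 169], [170, 170, 170], [172, 171, 171]]
{'TL': array([0.47830827, 0.28642437, 0.018     ]), 'TR': array([0.53679487, 0.30476844, 0.018     ]), 'BL': array([0.53825393, 0.08637794, 0.018     ]), 'BR': array([0.59959314, 0.10619657, 0.018     ])} yaw 17.114829162932004 0.20854413297746885 c [0.53823755 0.19594183 0.018     ]
```

Run:
```python
from st import *
plan([.537,.1945,.125],17.1,2)
```

```text
at [0.5556 0.1358 0.2043] [178.4  -0.3  15.7] n 2 
 [[-0.1, -3.07, 3.96], [-0.06, -3.08, 3.96]] twist -0.69
```

Call:
arm_command --pt "-0.1 -3.2 3.9" --pt "0 -3.2 3.9" --pt "0 0 0" --pt "0 0 0" --pt "0 0 0" --twist '[-0.7,-0.7,0,0,0]'

```text
time_s: 9.05
tool_pos: [0.5443, 0.1855, 0.1242]
tool_rot: [178.2, -0.5, 16.1]
force: [-0.1, 0.1, -0.1]
grip_width: 0.0432
```

Run:
```python
from st import *
st(); shot('wrist','w5.png'); plan([.537,.1945,.125],17.1,1); print(proj('w5',[.537,.1945,.056]))
im=cv2.imread('pics/w5.png');cv2.imwrite('pics/c5.png',cv2.resize(im[100:300,180:380],None,fx=3,fy=3))
```

```text
9.05 [0.5443 0.1855 0.1242] [178.2  -0.5  16.1] loc [-0.0115  0.3149] F [-0.1  0.1 -0.1] w 0.0432
at [0.5447 0.1853 0.1245] [178.2  -0.5  16.1] n 1 
 [[-0.48, -1.1, -0.05]] twist -0.98
[[274.1472031  206.80761498]]
```

View pics/c5.png

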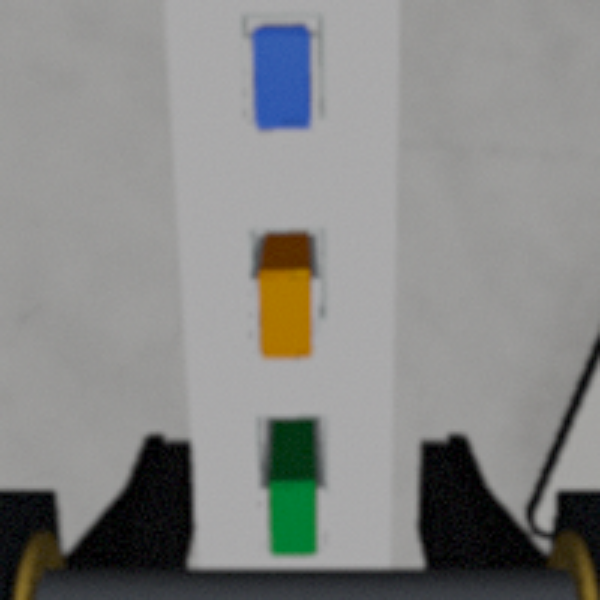

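Run:
```python
from st import *
A=atz('w5',(180+285.5/3-.3,100+312.5/3-.3),.056);print(A)
C=[atz('w5',(180+x/3-.3,100+y/3-.3),.056) for x,y in((258,268),(310,268),(261,357),(313,357))]
d=(C[0]+C[1]-C[2]-C[3])/2;print(np.degrees(np.arctan2(-d[0],d[1])),np.linalg.norm(d),sum(C)/4)
plan([A[0],A[1],.075],17.1,2)
```

```text
[0.53688579 0.19696084 0.056     ]
17.57140448467504 0.024119312614482042 [0.53694652 0.196771   0.056     ]
at [0.5447 0.1853 0.1245] [178.2  -0.5  16.1] n 2 
 [[-0.21, -0.67, 2.47], [-0.21, -0.67, 2.47]] twist -0.49
```

Call:
arm_command --pt "-0.2 -0.7 2.4" --pt "-0.2 -0.7 2.4" --pt "0 0 0" --pt "0 0 0" --pt "0 0 0" --twist '[-0.5,-0.5,0,0,0]'

```text
time_s: 9.72
tool_pos: [0.544, 0.1932, 0.0813]
tool_rot: [178.0, -1.1, 16.7]
force: [-0.4, -0.4, 0.5]
grip_width: 0.0437
```

Run:
```python
from st import *
st();plan([.5369,.1965,.028],17.2,2)
```

```text
9.725 [0.544  0.1932 0.0813] [178.   -1.1  16.7] loc [-0.0105  0.3225] F [-0.5 -0.3  0.5] w 0.0437
at [0.544  0.1932 0.0813] [178.   -1.1  16.7] n 2 
 [[-0.29, -0.26, 2.67], [-0.29, -0.26, 2.67]] twist -0.25
```

Call:
arm_command --pt "-0.7 -0.5 1" --pt "-0.2 -0.1 1" --pt "0 0 0" --twist '[-0.5,0,0]'

```text
time_s: 10.1
tool_pos: [0.534, 0.1958, 0.0606]
tool_rot: [178.0, -1.1, 17.2]
force: [0.4, 0.5, 0.4]
grip_width: 0.0438
```

Run:
```python
from st import *
st();plan([.5369,.1965,.028],17.2,2)
```

```text
10.1 [0.534  0.1958 0.0606] [178.   -1.1  17.2] loc [-0.0198  0.3268] F [0.4 0.4 0.4] w 0.0438
at [0.534  0.1958 0.0606] [178.   -1.1  17.2] n 2 
 [[0.15, 0.01, 1.63], [0.15, 0.01, 1.63]] twist 0.0
```

Call:
arm_command --pt "0.1 0 1.6" --pt "0.1 0 1.5" --pt "0 0 0" --twist '[0,0,0]'

```text
time_s: 10.48
tool_pos: [0.5367, 0.1952, 0.0268]
tool_rot: [178.0, -1.1, 17.2]
force: [-0.5, 0.7, -0.2]
grip_width: 0.0434
```

Run:
```python
from st import *
st();plan([.5369,.1965,.028],17.2,1)
```

```text
10.475 [0.5367 0.1952 0.0268] [178.   -1.1  17.2] loc [-0.0172  0.3258] F [-0.4  0.8 -0.2] w 0.0434
at [0.5367 0.1952 0.0268] [178.   -1.1  17.2] n 1 
 [[0.05, -0.12, -0.12]] twist -0.0
```

Call:
arm_command --pt "0 -0.1 0" --pt "0 0 0" --pt "0 0 0" --pt "0 0 0" --pt "0 0 0" --twist '[0,0,0,0,0]' --grip 0 --force 15

```text
time_s: 11.1
tool_pos: [0.5372, 0.1967, 0.0276]
tool_rot: [178.0, -1.2, 17.2]
force: [-0.3, 0.6, 0.0]
grip_width: 0.0178
```

```bash
python3 st.py
```

```text
11.1 [0.5372 0.1967 0.0276] [178.   -1.2  17.2] loc [-0.0165  0.3272] F [-0.2  0.6  0. ] w 0.0178
```

Call:
arm_command --pt "0 0 -1" --pt "0 0 -2" --pt "0 0 -4" --pt "0 0 -5" --pt "0 0 -4" --pt "0 0 0" --twist '[0,0,0,0,0,0]'

```text
time_s: 11.85
tool_pos: [0.5325, 0.2027, 0.1994]
tool_rot: [178.0, -1.5, 17.3]
force: [-0.0, 0.0, -0.7]
grip_width: 0.0177
```

Run:
```python
from st import *
st();T=o+.002*X;print(T);plan([T[0],T[1],.21],10.2,9)
```

```text
11.85 [0.5325 0.2027 0.1994] [178.   -1.5  17.3] loc [-0.02    0.3339] F [-0.   0.  -0.7] w 0.0177
[ 0.61336839 -0.12204583]
at [0.5325 0.2027 0.1994] [178.   -1.5  17.3] n 9 
 [[-0.22, 3.71, -0.12], [-0.17, 3.71, -0.12], [-0.11, 3.72, -0.12], [-0.06, 3.72, -0.12], [-0.01, 3.72, -0.12], [0.04, 3.72, -0.12], [0.09, 3.72, -0.12], [0.14, 3.72, -0.12], [0.19, 3.71, -0.12]] twist 0.79
```

Call:
arm_command --pt "-0.2 3.7 -0.1" --pt "-0.2 3.7 -0.1" --pt "-0.1 3.7 -0.1" --pt "-0.1 3.7 -0.1" --pt "0 3.7 -0.1" --pt "0 3.7 -0.1" --pt "0.1 3.7 -0.1" --pt "0.1 3.7 -0.1" --pt "0.2 3.6 -0.1" --pt "0 0 0" --twist '[0.8,0.8,0.8,0.8,0.8,0.8,0.8,0.8,0.8,0]'

```text
time_s: 13.1
tool_pos: [0.609, -0.1278, 0.2198]
tool_rot: [178.3, -1.5, 10.2]
force: [1.0, -0.2, -1.0]
grip_width: 0.0178
```

Run:
```python
from st import *
st();plan([.6134,-.1220,.16],10.2,1)
```

```text
13.1 [ 0.609  -0.1278  0.2198] [178.3  -1.5  10.2] loc [-0.0033 -0.0048] F [ 0.9 -0.4 -1. ] w 0.0178
at [ 0.609  -0.1278  0.2198] [178.3  -1.5  10.2] n 1 
 [[0.54, -0.49, 5.98]] twist -0.0
```

Call:
arm_command --pt "0.3 -0.3 2.2" --pt "0.2 -0.2 2.2" --pt "0 0 2" --pt "0 0 0" --pt "0 0 0" --twist '[0,0,0,0,0]'

```text
time_s: 13.72
tool_pos: [0.6141, -0.1192, 0.1542]
tool_rot: [178.4, -1.5, 10.4]
force: [-0.4, -0.1, -0.5]
grip_width: 0.0179
```

Run:
```python
from st import *
st();plan([.6134,-.1220,.15],10.2,1);shot('wrist','w6.png');shot('scene','s2.png')
w=cv2.imread('pics/w6.png');s=cv2.imread('pics/s2.png')
cv2.imwrite('pics/c6.png',np.hstack([cv2.resize(w[0:330,190:370],None,fx=1.8,fy=1.8),cv2.resize(s[130:260,240:370],(594,594),interpolation=cv2.INTER_CUBIC)[:, :470]]))
```

```text
13.725 [ 0.6141 -0.1192  0.1542] [178.4  -1.5  10.4] loc [0.0032 0.0027] F [-0.4  0.  -0.5] w 0.0179
at [ 0.6141 -0.1192  0.1542] [178.4  -1.5  10.4] n 1 
 [[-0.12, 0.26, 0.42]] twist 0.23
```

View pics/c6.png

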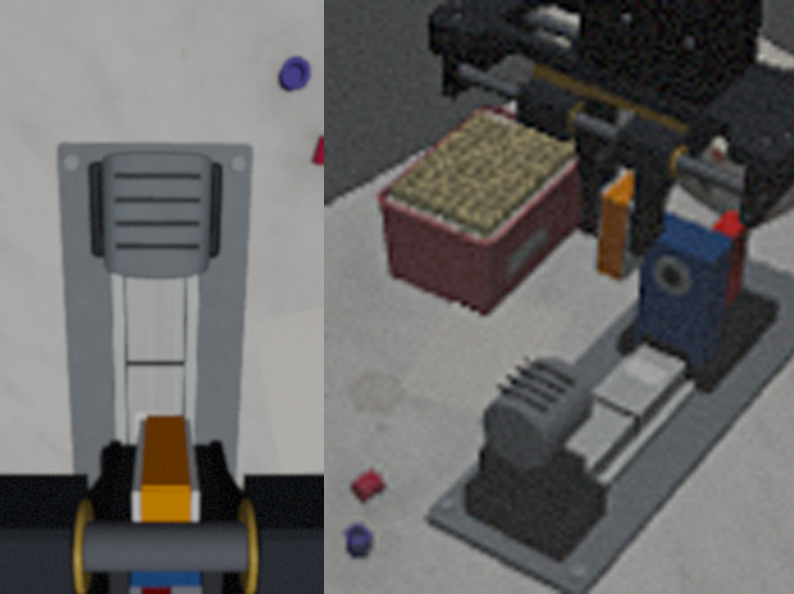

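Run:
```python
from st import *
q=lambda x,y:(190+x/1.8-.25,y/1.8-.25)
for n,p,z in [('bar',q(155,363),.034),('barL',q(126,363),.034),('barR',q(186,363),.034),('cL',q(57,144),.014),('cR',q(252,145),.014),('cell winL bottom',q(147,417),.1326),('cell winR bottom',q(187,417),.1326),('top L',q(142,487),.1826),('top R',q(192,487),.1826),('lamp head rear',q(157,152),.112),('lampL',q(105,215),.09),('lampR',q(210,215),.09)]:
    P=atz('w6',p,z);print(n,P.round(4),loc(P))
st()
```

```text
bar [ 0.6126 -0.1204  0.034 ] [0.0016 0.0017]
barL [ 0.5976 -0.1231  0.034 ] [-0.0137  0.0018]
barR [ 0.6287 -0.1176  0.034 ] [0.0179 0.0017]
cL [ 0.5456 -0.0223  0.014 ] [-0.047   0.1102]
cR [ 0.6418 -0.0049  0.014 ] [0.0507 0.1102]
cell winL bottom [ 0.6072 -0.1102  0.1326] [-0.002   0.0128]
cell winR bottom [ 0.6211 -0.1078  0.1326] [0.0121 0.0127]
top L [ 0.606  -0.1093  0.1826] [-0.003   0.0138]
top R [ 0.6191 -0.1071  0.1826] [0.0103 0.0137]
lamp head rear [ 0.5953 -0.0229  0.112 ] [0.0018 0.1008]
lampL [ 0.5796 -0.0476  0.09  ] [-0.018   0.0792]
lampR [ 0.6196 -0.0403  0.09  ] [0.0226 0.0793]
13.825 [ 0.6142 -0.1195  0.1544] [178.4  -1.5  10.4] loc [0.0032 0.0024] F [ 0.1 -0.2 -0.4] w 0.018
```

Call:
arm_command --pt "-0.1 0 2" --pt "0 0 2" --pt "0 0 2" --pt "0 0 0.5" --pt "0 0 0" --twist '[0.2,0,0,0,0]'

```text
time_s: 14.45
tool_pos: [0.6148, -0.1216, 0.0844]
tool_rot: [178.4, -1.4, 10.2]
force: [0.0, 0.3, -0.3]
grip_width: 0.0179
```

Run:
```python
from st import *
st();T=o+.0013*X+.0018*Y;plan([T[0],T[1],.0866],10.2,1)
```

```text
14.45 [ 0.6148 -0.1216  0.0844] [178.4  -1.4  10.2] loc [0.0034 0.0002] F [ 0.1  0.3 -0.3] w 0.0179
at [ 0.6148 -0.1216  0.0844] [178.4  -1.4  10.2] n 1 
 [[-0.21, -0.16, -0.22]] twist -0.04
```

Call:
arm_command --pt "-0.2 -0.2 -0.2" --pt "0 0 0" --pt "0 0 0" --pt "0 0 0" --twist '[0,0,0,0]'

```text
time_s: 14.95
tool_pos: [0.6136, -0.1198, 0.0885]
tool_rot: [178.4, -1.6, 10.2]
force: [0.2, 0.8, -1.0]
grip_width: 0.018
```

Run:
```python
from st import *
st();T=o+.0013*X+.0018*Y;plan([T[0],T[1],.0866],10.2,1);shot('wrist','w7.png');shot('scene','s3.png')
w=cv2.imread('pics/w7.png');s=cv2.imread('pics/s3.png')
cv2.imwrite('pics/c7.png',np.hstack([cv2.resize(w[0:330,190:370],None,fx=1.8,fy=1.8),cv2.resize(s[130:260,240:370],(594,594),interpolation=cv2.INTER_CUBIC)[:, :470]]))
```

```text
14.95 [ 0.6136 -0.1198  0.0885] [178.4  -1.6  10.2] loc [0.0026 0.0021] F [ 0.3  0.7 -1. ] w 0.018
at [ 0.6136 -0.1198  0.0885] [178.4  -1.6  10.2] n 1 
 [[-0.13, 0.03, 0.19]] twist -0.03
```

View pics/c7.png

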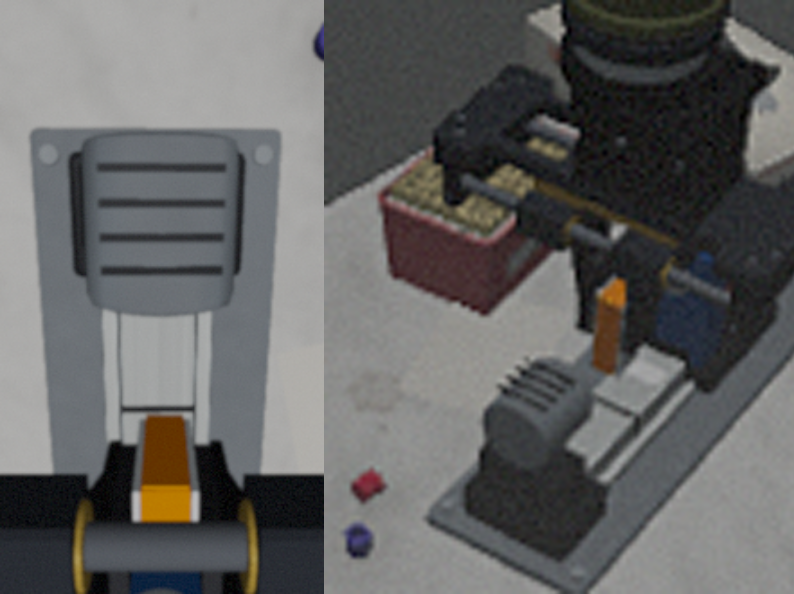

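Run:
```python
from st import *
q=lambda x,y:(190+x/1.8-.25,y/1.8-.25)
z0=.0885+.0034
for n,p,z in [('bar',q(158,409),.034),('barL',q(120,409),.034),('barR',q(195,409),.034),('cL',q(32,129),.014),('cR',q(281,130),.014),('winL bottom',q(147,417),z0-.025),('winR bottom',q(187,417),z0-.025),('top L',q(142,487),z0+.025),('top R',q(192,487),z0+.025),('lampL',q(84,225),.09),('lampR',q(242,225),.09),('fin?',q(158,560),.111)]:
    P=atz('w7',p,z);print(n,P.round(4),loc(P))
st()
```

```text
bar [ 0.6129 -0.1203  0.034 ] [0.0019 0.0018]
barL [ 0.5975 -0.1229  0.034 ] [-0.0138  0.002 ]
barR [ 0.6281 -0.1177  0.034 ] [0.0172 0.0016]
cL [ 0.5467 -0.0218  0.014 ] [-0.0459  0.1105]
cR [ 0.6417 -0.0049  0.014 ] [0.0507 0.1103]
winL bottom [ 0.6068 -0.1107  0.0669] [-0.0024  0.0123]
winR bottom [ 0.6207 -0.1084  0.0669] [0.0116 0.0121]
top L [ 0.6055 -0.1099  0.1169] [-0.0036  0.0134]
top R [ 0.6186 -0.1077  0.1169] [0.0097 0.0132]
lampL [ 0.5789 -0.0479  0.09  ] [-0.0188  0.0791]
lampR [ 0.6215 -0.0403  0.09  ] [0.0245 0.079 ]
fin? [ 0.6146 -0.1366  0.111 ] [ 0.0006 -0.0145]
15.05 [ 0.6136 -0.1199  0.0883] [178.4  -1.6  10.2] loc [0.0026 0.0021] F [ 0.2  0.1 -0.2] w 0.0181
```

Call:
arm_command --pt "-0.1 0 0.2" --pt "0 0 0" --pt "0 0 0" --twist '[0,0,0]'

```text
time_s: 15.42
tool_pos: [0.6125, -0.1202, 0.086]
tool_rot: [178.4, -1.6, 10.2]
force: [0.6, 0.4, -0.4]
grip_width: 0.0178
```

```bash
python3 st.py
```

```text
15.425 [ 0.6125 -0.1202  0.086 ] [178.4  -1.6  10.2] loc [0.0014 0.0019] F [ 0.7  0.3 -0.4] w 0.0178
```

Run:
```python
from st import *
st();w=cv2.imread('pics/w3.png')
s=cv2.imread('pics/s3.png')
cv2.imwrite('pics/c8.png',np.hstack([cv2.resize(w[120:280,235:325],(337,600),interpolation=cv2.INTER_CUBIC),cv2.resize(s[195:275,315:375],(450,600),interpolation=cv2.INTER_CUBIC)]))
```

```text
15.425 [ 0.6125 -0.1202  0.086 ] [178.4  -1.6  10.2] loc [0.0014 0.0019] F [ 0.7  0.3 -0.4] w 0.0178
```

View pics/c8.png

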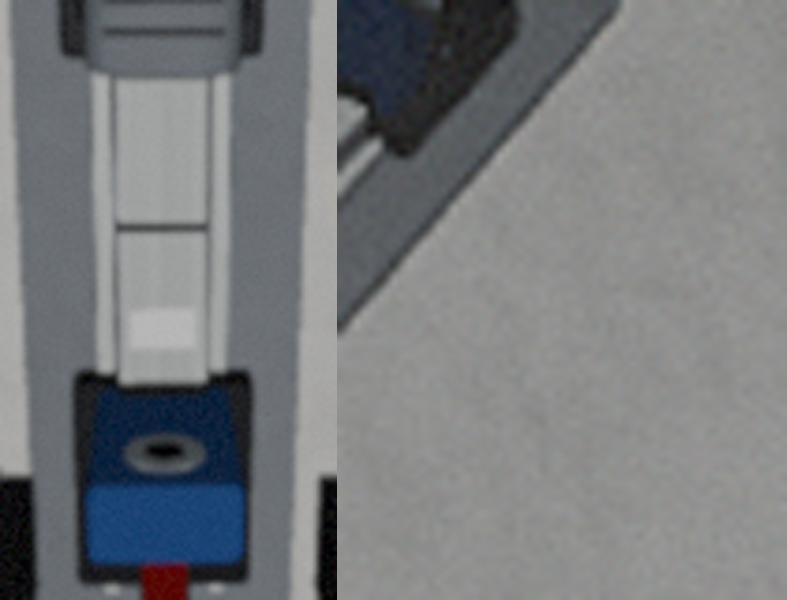

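```bash
python3 -c "
from st import *
st();env.sign_off();st()"
```

```text
15.425 [ 0.6125 -0.1202  0.086 ] [178.4  -1.6  10.2] loc [0.0014 0.0019] F [ 0.7  0.3 -0.4] w 0.0178
the job is handed in; nothing more can be done
the job is handed in; nothing more can be done
```

The carriage is set against the bar and the amber cell is held in the beam; I handed the job in at 15.4 s of the 54 s allowed.

- **Carriage:** I gripped the red fin and slid it about 32 mm towards the lamp until it stalled, with about 8.6 N of push. I then let go without pulling it back. A wrist-camera picture taken afterwards shows no gap between carriage and bar. The bar's middle line is about 1 mm from the expected set-gap middle. The lamp end of the bar is hidden under the lamp head, so contact there rests on the stall and that position.
- **Cell:** I took the amber cell from the middle pocket by its frosted sides (finger opening 17.8 mm, 15 N grip) and lifted it out. It is held in the beam with its windows facing lamp and detector. From the tool position and the earlier camera fix, its centre is within about 1–2 mm of the beam point.
- **What was off:** The tool is tilted about 2°, which these moves cannot correct, so the cell may lean by up to about 1.6°. Camera estimates of the beam centre differed by 1–2 mm, and I used a middle value. After the last small correction of about 2 mm I checked only the arm's reported position. No camera check of the final position was made, because my last picture crop missed the cell.

I did not knowingly touch the other cells, the tape or the wash bottle.

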